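Return the knocked-over bottle to the free bay of the bottle carrier

TASK

One of the glass bottles has been knocked over and lies on the bench. Stand it upright on the bench and let go of it, then pick it up again and set it down upright, on the floor, in the one bay of the bottle carrier that has nothing in it. Leave all the other things where they are.

Things in the scene. Friction and masses are not known exactly. Their poses are not given: they have to be found in the camera images.
- fallen_bottle: Glass bottle with a white ribbed screw cap, lying on its side on the bench, its cap pointing to the robot's right or to the right and toward the robot. 129 mm long, about 0.2 kg; body round, 56 mm across up to 76 mm above the foot (so its axis lies 28 mm above the bench), tapering to 50 mm at the shoulder, 103 mm; the cap is a cylinder 44 mm across from 105 to 129 mm above the foot. Origin at the centre of its underside; its z axis runs along the bottle from foot to cap.
- carrier: Fixed grey plastic bottle carrier, open on top: four bays in a row along its own x axis, which points roughly away from the robot. 308 mm long (344 with the lugs at its ends), 80 mm wide, walls 4 mm thick and 50 mm high, floor 6 mm thick. Each bay is 72 by 72 mm inside, 76 mm from centre to centre. Origin at the centre of its underside, z up.
- bay1 (a point): Centre of the floor of the carrier's first bay (the end nearest the robot), at the floor's upper face; axes as the carrier's.
- bay2 (a point): The same point of the second bay.
- bay3 (a point): The same point of the third bay.
- bay4 (a point): The same point of the fourth bay (the end farthest from the robot).
- carrier_bottle_1: Glass bottle of the same kind and size as the fallen one (56 mm across, 129 mm tall), standing in one of the bays, which one varies; origin at the centre of its underside. To be left alone.
- carrier_bottle_2: Slightly bigger glass bottle of the same shape (66 mm across, 139 mm tall, cap 44 mm), standing in another bay; origin at the centre of its underside. To be left alone.
- carrier_roll: Roll of tape, 64 mm across and 18 mm high, lying flat on the floor of a third bay, below the walls' rim; origin at the centre of its underside. That bay is not free. To be left alone.
- standing_bottle: Glass bottle of the same kind and size as the fallen one, standing upright on the bench on the right, farther back; origin at the centre of its underside. To be left alone.
- bench_flask: Conical glass flask, 63 mm across its foot, 109 mm tall, standing on the bench at the right, farther back; origin at the centre of its underside. To be left alone.
- bench_marker: White marker pen with a red cap, 140 mm long, 15 mm thick, lying on the bench at the right near the front edge; origin under its centre. To be left alone.

How it is judged:
On the way:
1. the fallen bottle stands upright on the bench, outside the carrier, and the gripper has let go of it (angle between fallen_bottle's own z axis and vertical below 0.08 rad and height (world z) of fallen_bottle below 0.004 m and linear speed of fallen_bottle below 0.02 m/s and contact force between the fingers and fallen_bottle below 0.05 N), for 0.2 s.
At the end, for the whole second after the job is handed in: The bottle that lay on the bench stands upright (within 0.08 rad) and at rest on the floor of the carrier's free bay (its foot less than 10 mm above the bench and within 15 mm of the bay's centre); the other things are still where they were ((distance between fallen_bottle and bay1 below 0.015 m or distance between fallen_bottle and bay2 below 0.015 m or distance between fallen_bottle and bay3 below 0.015 m or distance between fallen_bottle and bay4 below 0.015 m) and height (world z) of fallen_bottle below 0.01 m and angle between fallen_bottle's own z axis and vertical below 0.08 rad and linear speed of fallen_bottle below 0.02 m/s); the robot touches nothing.
It fails at once if a thing in the carrier is moved by more than 25 mm (distance of any of carrier_bottle_1, carrier_bottle_2, carrier_roll from where it was at the start of the episode above 0.025 m).
It fails at once if the standing bottle, the flask or the marker on the bench is moved by more than 30 mm (distance of any of standing_bottle, bench_flask, bench_marker from where it was at the start of the episode above 0.03 m).
It also fails if it takes over 64 s, if anything falls off the work surface, if the arm or the gripper's body presses on something with over 40 N, if the wrist force passes 120 N, or if a joint passes its speed limit or range.

ROBOT

A 7-joint arm with a two-finger parallel gripper is mounted at the origin on a cart in front of the work surface, level with it; the furniture and walls round the work are solid. World frame = base frame: x ahead of the robot, y to its left, z up, the work surface at z = 0. Lengths are in m, angles in rad, forces in N, time in s.
With the tool pointing down it reaches from about 0.4 to 0.875 m from the base axis. Payload 19.3 kg.
Tool frame: the origin (TCP) lies midway between the tips of the shut fingers; the grasp point (between the pads) lies 19 mm behind it; z points along the fingers, y is the direction in which the jaws open and shut (so a half turn about z gives the same grasp; the last joint's range is limited). The gripper opens to 85 mm and grips with 20 to 120 N. Pads are 22 mm wide; open, the fingers measure 114 mm over their backs; the gripper's body (76 mm by 85 mm) begins 54 mm behind the grasp point. The pads swing forward as they close: fully open they stand 13 mm farther back than shut.
Start: joints at [1.216, 0.521, -0.036, 1.599, 0.021, 1.021, -0.113], TCP at [0.176, -0.6, 0.231] pointing down, gripper open.
Joint ranges: [-2.91, 2.91], [-0.3, 2.13], [-1.5, 1.42], [0.17, 2.43], [-1.26, 4.41], [0.16, 1.93], [-2.52, 2.52]. Speed limits (rad/s): [1.89, 1.89, 2.39, 2.39, 3.01, 3.01, 3.01].

INTERFACE

Orientations are given as a rotation vector (axis times angle).
In Python, from station import arm, grab_frame, camera_model, job gives the robot as it stands.
- The arm moves only by the tool send_rows, never from a script. Its argument "moves" is a list of rows, each a list of 7 numbers: the shift along the tool's x, y, z in mm, then the turn, a rotation vector about the tool's x, y, z in rad, then the gripper command: -1 is fully open, 1 is shut, values between are in proportion. In form: [[tx, ty, tz, rx, ry, rz, claw], ...]. A call has 1 to 8 rows; each row is the pose to reach, as a shift and turn from the pose commanded when the call began, along the tool's axes at that moment; what a row does not reach only later rows make up. A row lasts 1/8 s, in which the tool goes at most 62.5 mm and 10.7 degrees, less where a joint would pass 70% of its speed; a pose out of reach is approached as far as the arm can. A call with a gripper value outside its range is refused whole. The fingers move at their own pace and stop on an object; "force" is the grip in N (left out, the last holds). Time passes only in rows, so rows that repeat a pose let the fingers close. It gives the time, the measured TCP pose, the force and the opening at its end, in the units of the state.
- arm.read_state(): the state, without advancing time (a new reading comes with each control period).
- grab_frame(name): name is "side" or "top"; returns (picture, depth): 420x560x3 uint8, red, green, blue; 420x560 float32, m along the optical axis (not along the pixel's ray), 0 where there is no reading.
- camera_model(name): a dict with "fx", "fy", "cx", "cy" (pixels), "dist_coeffs" ([k1, k2, p1, p2, k3] as OpenCV has them; the pictures are not rectified), "world_from_camera" (4x4, takes a point from camera to world coordinates). Camera axes: x right, y down, z forward; pixel columns grow to the right and rows downward; lengths in m; the calibration is good to about 2 mm. A picture is of the moment at which its call begins. camera_model takes no time and is no camera call.
- job.job_done(): hands the job in, once; it reports no verdict.
The state is a dict: "clock": time; "qpos": joint angles; "joint_velocities": joint speeds; "joint_torque": joint torques, N m; "ee_pos": TCP position; "eef_rot": TCP orientation; "ft_force": force on the tool from outside, world axes, zero at the start; "ft_torque": the same for the moment, N m; "finger_gap": opening from 0.0 (shut) to 1.0 (fully open).
Only numpy, scipy, OpenCV 4.12 (cv2) and the standard library are available. Lean on these libraries where they do the work, as an engineer would, in place of code of your own. Each camera call takes 0.05 s, during which the arm holds its last target.

## Working session

There is one attempt and no reset: what is moved stays moved. The work goes in short steps, Python scripts to look and compute and a tool call to move; the robot and the scene stay as the last step left them, time stands still between calls to the robot, and variables do not carry over. Pictures are saved under pics/ and viewed, and the job is handed in when it is done.

Besides the shell and the picture viewer there is one more tool, called as a command line: name --pt "numbers of a row" for each row, then --argument value for the rest. send_rows: Moves the arm, as the interface text tells. Its arguments: {"type":"object","properties":{"moves":{"type":"array","items":{"type":"array","items":{"type":"number"}}},"force":{"type":"number"}},"required":["moves"]}

```bash
ls; mkdir -p pics
python3 - <<'E'
from station import arm, grab_frame, camera_model, job
import cv2,numpy as np
for n in("side","top"):
    p,d=grab_frame(n); cv2.imwrite(f"pics/{n}0.png",p[:,:,::-1]); np.save(f"{n}0.npy",d); np.save(f"{n}0p.npy",p)
    m=camera_model(n); print(n,{k:np.round(v,4).tolist() for k,v in m.items()})
s=arm.read_state();print({k:np.round(v,4).tolist() for k,v in s.items()})
E
```

```text
pics
side {'fx': 409.8452, 'fy': 409.8452, 'cx': 276.3006, 'cy': 205.5551, 'dist_coeffs': [-0.0535, 0.0, 0.0, 0.0, 0.0], 'world_from_camera': [[0.0823, 0.4287, -0.8997, 1.5484], [0.9966, -0.037, 0.0735, -0.1494], [-0.0018, -0.9027, -0.4303, 0.5614], [0.0, 0.0, 0.0, 1.0]]}
top {'fx': 389.6745, 'fy': 389.6745, 'cx': 283.1091, 'cy': 215.5158, 'dist_coeffs': [-0.019, 0.0, 0.0, 0.0, 0.0], 'world_from_camera': [[-0.0155, -0.9883, 0.1517, 0.3624], [-0.9996, 0.0118, -0.0256, -0.0657], [0.0235, -0.152, -0.9881, 1.0326], [0.0, 0.0, 0.0, 1.0]]}
{'clock': 0.1, 'qpos': [1.2158, 0.522, -0.0363, 1.5999, 0.0212, 1.0211, -0.1128], 'joint_velocities': [0.0011, -0.0016, 0.0006, -0.0013, -0.0003, -0.0012, -0.0019], 'joint_torque': [0.0036, -92.8492, 1.9842, -37.0533, 0.0182, 0.0054, 0.0001], 'ee_pos': [0.1755, -0.5996, 0.2308], 'eef_rot': [-3.1088, -0.4456, 0.0003], 'ft_force': [0.0339, 0.3848, -0.9336], 'ft_torque': [0.0186, -0.0052, -0.0123], 'finger_gap': 1.0001}
```

View pics/side0.png

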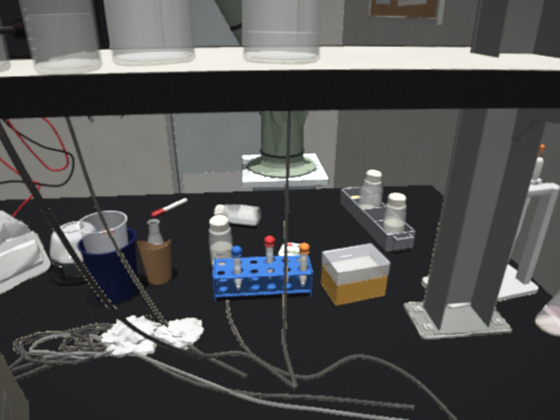

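View pics/top0.png

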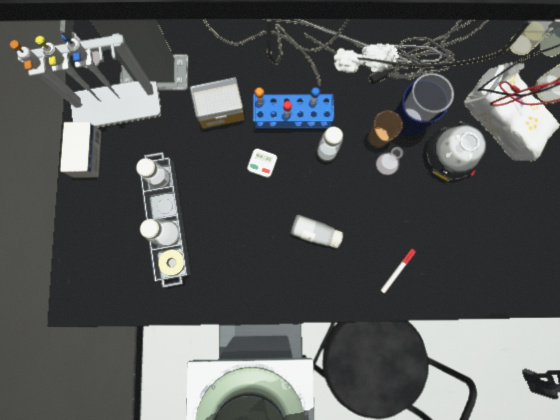

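The side view shows the fallen bottle at about (238,213) and the carrier at about (378,215). In the top view, the fallen bottle lies at (317,231) with its cap to the right. Bays 4 and 2 hold bottles and bay 1 holds the tape roll, so bay 3 at about (163,205) looks free. Next I'll measure the poses.

```bash
cat > h.py <<'E'
import numpy as np,cv2
from station import arm, grab_frame, camera_model, job
def rays(n,uv):
    m=camera_model(n);K=np.array([[m['fx'],0,m['cx']],[0,m['fy'],m['cy']],[0,0,1]])
    u=cv2.undistortPoints(np.array(uv,float).reshape(-1,1,2),K,np.array(m['dist_coeffs'],float))[:,0]
    T=np.array(m['world_from_camera']);d=np.c_[u,np.ones(len(u))]
    return T[:3,3],d@T[:3,:3].T     # origin, dirs with unit depth
def plane(n,uv,z):
    o,d=rays(n,uv);return o+d*((z-o[2])/d[:,2])[:,None]
def cloud(n,dep):
    v,u=np.mgrid[:420,:560];o,d=rays(n,np.c_[u.ravel(),v.ravel()])
    return (o+d*dep.reshape(-1,1)).reshape(420,560,3)
E
python3 - <<'E'
from h import *
np.set_printoptions(precision=3,suppress=True)
p=np.load('top0p.npy');d=np.load('top0.npy');c=cloud('top',d)
print("bench z",c[290,230],c[200,230])
for n,(u,v) in dict(roll=(170,263),b3=(163,205)).items(): print(n,c[v,u],d[v,u])
# fallen bottle
m=(p.min(2)>70).astype(np.uint8); r=np.zeros_like(m); r[208:255,285:350]=1
k,lab,st,ce=cv2.connectedComponentsWithStats(m*r); i=1+st[1:,4].argmax(); M=lab==i
print(st[i]); q=c[M]; print("valid",(d[M]>0).mean(),q.min(0),q.max(0))
uv=np.argwhere(M)[:,::-1].astype(float); P=plane('top',uv,0.028)[:,:2]
rect=cv2.minAreaRect(P.astype(np.float32)*1000); print("rect@28mm",rect)
print(cv2.boxPoints(rect))
# heights in carrier
for v in range(150,290,6): print(v,[int(1000*x) for x in c[v,136:192:4,2]])
big=cv2.resize(p[140:295,125:350],None,fx=3.5,fy=3.5,interpolation=cv2.INTER_CUBIC);cv2.imwrite('pics/z0.png',big[:,:,::-1])
E
```

```text
bench z [ 0.327  0.049 -0.   ] [0.565 0.05  0.001]
roll [0.398 0.203 0.011] 1.0076414
b3 [0.552 0.227 0.008] 1.0336984
[ 291  215   53   33 1058]
valid 0.996219281663516 [ 0.362 -0.252 -0.003] [ 0.522 -0.066  1.033]
rect@28mm ((471.7707824707031, -179.16586303710938), (135.5413360595703, 57.80519104003906), 69.62190246582031)
[[ 421.078 -232.631]
 [ 475.266 -252.759]
 [ 522.463 -125.701]
 [ 468.276 -105.572]]
150 [0, -2, 2, 1, 0, 0, -4, 0, 4, -1, 2, 0, 0, 2]
156 [0, 0, 44, 45, 43, -1, 6, 38, 0, 1, 1, 1, 1, 1]
162 [2, 135, 137, 134, 138, 110, 32, 27, 22, 19, 0, 2, 1, 1]
168 [132, 134, 135, 134, 136, 118, 98, 58, 5, 34, 0, 0, -3, 4]
174 [2, 132, 133, 131, 120, 111, 94, 66, 32, 44, 3, 3, 2, 0]
180 [0, 0, 85, 99, 94, 88, 73, 55, 28, 52, 8, 2, 3, -1]
186 [-1, 0, 41, 4, 5, 44, 34, 1032, 50, 50, 17, 0, 1, 1]
192 [-2, 0, 46, 38, 30, 23, 18, 14, 4, 5, 28, 0, 0, 0]
198 [0, -1, 47, 21, 7, 6, 8, 6, 7, 5, 41, -4, -1, 0]
204 [-1, 1, 50, 28, 6, 5, 7, 9, 6, 3, 50, 2, 1, 0]
210 [0, 2, -2, 36, 6, 6, 8, 8, 4, 9, 53, 13, 4, 1]
216 [-2, 1, 1, 45, 6, 5, 7, 8, 50, 53, 41, 22, 2, 0]
222 [-1, 0, 145, 145, 143, 143, 119, 109, 91, 42, 9, 32, 3, 0]
228 [4, 138, 143, 145, 144, 147, 135, 117, 104, 80, 44, 45, -1, 0]
234 [1, 0, 145, 141, 148, 142, 119, 114, 99, 77, 49, 50, 9, 0]
240 [0, -1, -2, 105, 115, 117, 109, 98, 77, 55, 32, 49, 19, -2]
246 [3, 0, 0, 5, 43, 7, 6, 2, 48, 52, 45, 30, 30, 4]
252 [-1, -1, -1, 0, 48, 17, 6, 25, 23, 24, 21, 6, 36, 0]
258 [0, 3, 2, 3, 49, 21, 26, 24, 24, 7, 25, 24, 49, 4]
264 [2, 1, 1, 1, 0, 29, 24, 22, 9, 7, 23, 23, 49, 16]
270 [3, 2, -1, 2, 0, 37, 5, 26, 21, 22, 24, 25, 5, 26]
276 [0, 0, 3, 1, 0, 45, 8, 6, 4, 50, 47, 48, 6, 1]
282 [0, 0, 0, 0, -1, 0, 0, 45, -4, 1, 0, 44, 3, 2]
288 [-1, 0, 0, 1, 3, 4, 1, -1, 4, 1, 3, -1, 0, 4]
```

View pics/z0.png

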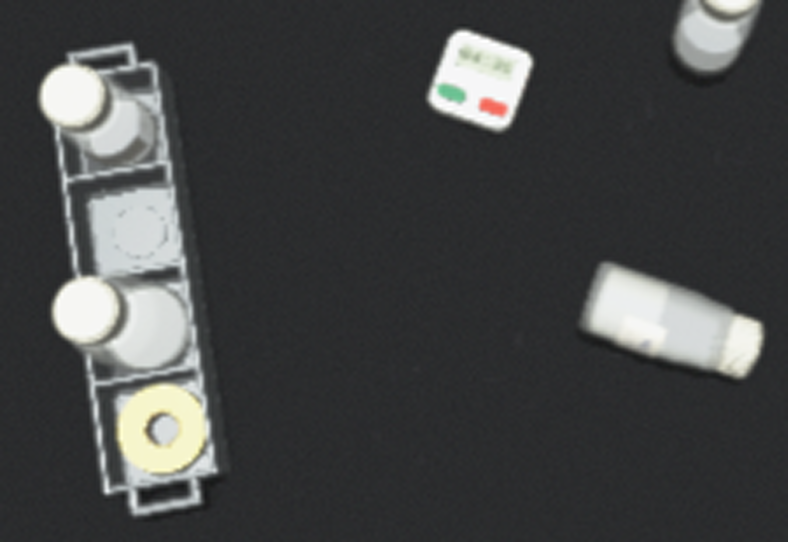

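Run:
```python
from h import *
np.set_printoptions(precision=4,suppress=True)
p=np.load('top0p.npy');d=np.load('top0.npy');c=cloud('top',d)
r=np.zeros((420,560),bool); r[208:255,285:350]=1
q=c[r&(c[...,2]>.02)&(c[...,2]<.07)]; xy=q[:,:2].astype(np.float32)
print("fallen",len(q),cv2.minAreaRect(xy*1000))
# ridge
a=np.array([-.348,-.9375]); 
for it in range(3):
    n=np.array([-a[1],a[0]]); f0=np.array([.4945,-.1175]); s=(xy-f0)@a; w=(xy-f0)@n
    b=np.arange(.005,.10,.01); mids=[]
    for x in b:
        k=abs(s-x)<.005; mids.append((w[k].min()+w[k].max())/2)
    f=np.polyfit(b,mids,1); print("slope,off",f, 's range',s.min(),s.max()); a=a+f[0]*n; a/=np.linalg.norm(a)
print(a)
for x in np.arange(-.005,.135,.01): 
    k=abs(s-x)<.005; print(round(x,3),np.percentile(q[k,2],95).round(3) if k.any() else None,end=' ')
print()
# carrier
r=np.zeros((420,560),bool); r[150:292,136:195]=1
k=r&(c[...,2]>.042)&(c[...,2]<.056); xy=c[k][:,:2].astype(np.float32); R=cv2.minAreaRect(xy*1000); print("carrier",R,cv2.boxPoints(R))
# bottles caps
for nm,(u0,u1,v0,v1),h in(("b4",(136,165,155,186),.125),("b2",(136,170,218,245),.135)):
    r=np.zeros((420,560),bool); r[v0:v1,u0:u1]=1
    q=c[r&(c[...,2]>h)&(c[...,2]<.16)]; print(nm,cv2.minEnclosingCircle(q[:,:2].astype(np.float32)),q.mean(0))
# all tall things near
g=c[(c[...,2]>.06)&(c[...,2]<.9)&(d>0)]
H,xe,ye=np.histogram2d(g[:,0],g[:,1],bins=[np.arange(0.3,1.1,.05),np.arange(-.8,.6,.05)])
mx=np.zeros_like(H)
i=np.digitize(g[:,0],xe)-1;j=np.digitize(g[:,1],ye)-1
ok=(i>=0)&(i<H.shape[0])&(j>=0)&(j<H.shape[1]); np.maximum.at(mx,(i[ok],j[ok]),g[ok,2])
print(ye[::4]); 
for x,row in zip(xe,mx): print(round(x,2),(row*1000).astype(int).tolist())
```

```text
fallen 1011 ((471.6270751953125, -178.47799682617188), (129.32086181640625, 55.98767852783203), 70.07351684570312)
slope,off [-0.0004 -0.0005] s range 0.0002869642124176076 0.12974776249086856
slope,off [-0.     -0.0005] s range 0.00027826712631274153 0.12974511185479268
slope,off [-0.     -0.0005] s range 0.00027787694858378957 0.12974502231804685
[-0.3484 -0.9374]
-0.005 None 0.005 0.057 0.015 0.058 0.025 0.057 0.035 0.057 0.045 0.058 0.055 0.057 0.065 0.056 0.075 0.056 0.085 0.055 0.095 0.054 0.105 0.052 0.115 0.049 0.125 0.05 0.135 None 
carrier ((512.4569091796875, 216.31155395507812), (346.5761413574219, 81.55846405029297), 9.827192306518555) [[334.7514 226.9161]
 [348.6716 146.5544]
 [690.1624 205.707 ]
 [676.2422 286.0687]]
b4 ((0.6218367218971252, 0.23668426275253296), 0.02223486825823784) [0.6206 0.2353 0.1345]
b2 ((0.4741648733615875, 0.21779948472976685), 0.022501561790704727) [0.4731 0.2163 0.1441]
[-0.8 -0.6 -0.4 -0.2  0.   0.2  0.4]
0.3 [0, 0, 0, 0, 0, 0, 0, 0, 0, 0, 0, 0, 0, 0, 0, 0, 0, 0, 0, 0, 0, 0, 0, 0, 0, 0, 156]
0.35 [0, 0, 0, 0, 0, 0, 0, 0, 0, 0, 0, 0, 0, 0, 0,
[... 702 characters left out ...]
0, 0, 468, 0, 0, 72, 70, 211]
0.75 [115, 126, 171, 217, 281, 511, 511, 511, 511, 510, 511, 511, 511, 511, 510, 511, 510, 511, 511, 510, 511, 510, 510, 487, 288, 257, 217]
0.8 [101, 136, 277, 285, 284, 0, 180, 281, 135, 0, 0, 71, 123, 66, 285, 124, 90, 91, 90, 0, 0, 252, 328, 329, 331, 299, 225]
0.85 [0, 266, 269, 187, 0, 0, 0, 188, 167, 0, 0, 0, 0, 0, 185, 0, 90, 90, 90, 0, 281, 281, 270, 253, 251, 249, 233]
0.9 [0, 0, 0, 0, 0, 0, 0, 0, 113, 103, 0, 0, 0, 0, 102, 0, 0, 0, 0, 0, 280, 280, 280, 0, 0, 0, 239]
0.95 [136, 0, 0, 0, 0, 0, 0, 0, 64, 0, 0, 0, 0, 0, 0, 0, 0, 0, 0, 0, 212, 0, 0, 0, 111, 101, 207]
1.0 [140, 0, 0, 0, 0, 0, 0, 0, 0, 0, 81, 0, 0, 0, 0, 0, 0, 0, 0, 0, 0, 0, 0, 0, 0, 0, 135]
```

```bash
cat >> h.py <<'E'
from scipy.spatial.transform import Rotation as Ro
np.set_printoptions(precision=4,suppress=True)
def state():
    s=arm.read_state(); return np.array(s['ee_pos']),Ro.from_rotvec(s['eef_rot']),s
def delta(pos,R):
    p,R0,s=state()
    t=R0.inv().apply(np.array(pos)-p)*1000; r=(R0.inv()*Ro.from_matrix(R)).as_rotvec()
    print("shift mm",t.round(1),"rot",r.round(4),"deg",np.degrees(np.linalg.norm(r)).round(1))
def frame(z,y):
    z=np.array(z,float);z/=np.linalg.norm(z);y=np.array(y,float);y-=z*(y@z);y/=np.linalg.norm(y)
    return np.c_[np.cross(y,z),y,z]
F=np.array([.4943,-.1175,0]);A=np.array([-.348,-.9375,0]);N=np.array([.9375,-.348,0]);UP=np.array([0,0,1.])
al=np.radians(22)
Rg=frame(-np.cos(al)*UP-np.sin(al)*A,N); G=F+.064*A+.028*UP; Pg=G+.020*Rg[:,2]
Ru=frame(np.cos(al)*A-np.sin(al)*UP,N)
E
python3 - <<'E'
from h import *
print(Pg); delta(Pg-.1*Rg[:,2],Rg)
E
```

```text
[ 0.4746 -0.1705  0.0095]
shift mm [ 385.3 -297.6  128.9] rot [ 0.1777  0.3553 -0.919 ] deg 57.4
```

send_rows --pt "385 -298 129 0.178 0.355 -0.919 -1" --pt "385 -298 129 0.178 0.355 -0.919 -1" --pt "385 -298 129 0.178 0.355 -0.919 -1" --pt "385 -298 129 0.178 0.355 -0.919 -1" --pt "385 -298 129 0.178 0.355 -0.919 -1" --pt "385 -298 129 0.178 0.355 -0.919 -1" --pt "385 -298 129 0.178 0.355 -0.919 -1" --pt "385 -298 129 0.178 0.355 -0.919 -1" --force 40

```text
clock: 1.1
ee_pos: [0.46, -0.2071, 0.1026]
eef_rot: [-2.371, -1.648, -0.46]
ft_force: [1.5, -0.9, 0.0]
finger_gap: 1.001
```

Run:
```python
from h import *
p,R,s=state();print(p,np.array(s['qpos']),s['ft_force']); delta(Pg-.1*Rg[:,2],Rg); delta(Pg,Rg)
```

```text
[ 0.46   -0.2071  0.1026] [ 0.9113  0.6331 -0.5001  1.9563 -0.1486  0.671   0.2516] [ 1.5075 -0.9168  0.024 ]
shift mm [1.7 0.9 1.1] rot [ 0.0003  0.0006 -0.0007] deg 0.1
shift mm [  1.7   0.9 101.1] rot [ 0.0003  0.0006 -0.0007] deg 0.1
```

send_rows --pt "1 0 30 0 0 0 -1" --pt "1 0 60 0 0 0 -1" --pt "1 0 85 0 0 0 -1" --pt "1 0 100 0 0 0 -1" --pt "1 0 100 0 0 0 -1"

```text
clock: 1.72
ee_pos: [0.4724, -0.1721, 0.0103]
eef_rot: [-2.369, -1.648, -0.459]
ft_force: [-0.8, 0.1, 0.3]
finger_gap: 1.001
```

Run:
```python
from h import *
p,R,s=state();print(p,s['ft_force']); delta(Pg,Rg)
for n in("side","top"):
    im,_=grab_frame(n); a=im[180:280,160:310] if n=="side" else im[170:290,250:400]
    cv2.imwrite(f"pics/{n}1.png",cv2.resize(a,None,fx=4,fy=4,interpolation=cv2.INTER_CUBIC)[:,:,::-1])
```

```text
[ 0.4724 -0.1721  0.0103] [-0.751   0.0721  0.2801]
shift mm [1.8 1.6 1.7] rot [-0.0013  0.0003  0.0002] deg 0.1
```

View pics/side1.png

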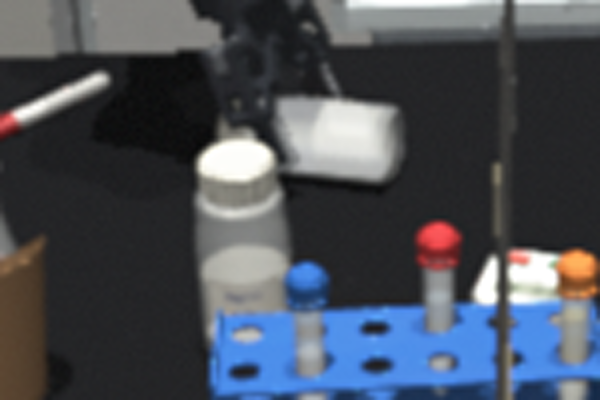

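View pics/top1.png

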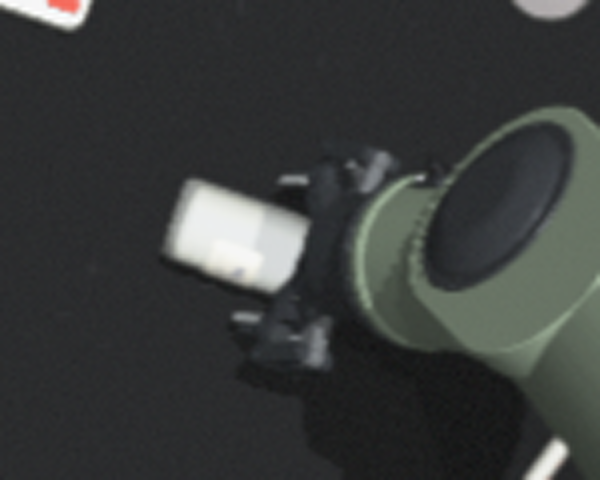

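The fingers straddle the bottle's middle: in the top crop the tips are at about (290,180) and (245,318), with the bottle body between them. I'll close the gripper.

send_rows --pt "0 0 0 0 0 0 0.6" --pt "0 0 0 0 0 0 0.6" --pt "0 0 0 0 0 0 0.6" --pt "0 0 0 0 0 0 1" --pt "0 0 0 0 0 0 1" --pt "0 0 0 0 0 0 1" --force 50

```text
clock: 2.58
ee_pos: [0.4729, -0.1733, 0.0117]
eef_rot: [-2.372, -1.649, -0.46]
ft_force: [-4.8, -3.4, 13.9]
finger_gap: 0.613
```

Run:
```python
from h import *
p,R,s=state();print(p,s['ft_force'],s['finger_gap'])
Z=Rg[:,2]
# bottle pose in tool frame from grasp
Rt=R.as_matrix(); f=Rt.T@(np.r_[F[:2],.028]-p); a=Rt.T@A; print("foot in tool",f,"axis",a)
np.save('grasp.npy',np.r_[f,a])
delta(p+[0,0,.12],Rt);
```

```text
[ 0.4729 -0.1733  0.0117] [-4.8334 -3.412  13.888 ] 0.612800663068444
foot in tool [0.0615 0.0006 0.0072] axis [-0.9277  0.0006 -0.3733]
shift mm [  44.8    0.2 -111.3] rot [-0. -0. -0.] deg 0.0
```

send_rows --pt "15 0 -37 0 0 0 1" --pt "30 0 -74 0 0 0 1" --pt "45 0 -111 0 0 0 1" --pt "45 0 -111 0 0 0 1"

```text
clock: 3.08
ee_pos: [0.4737, -0.1733, 0.1331]
eef_rot: [-2.374, -1.652, -0.462]
ft_force: [-0.3, -0.1, -2.9]
finger_gap: 0.606
```

Run:
```python
from h import *
p,R,s=state();print(p,s['ft_force'],s['finger_gap'])
Gd=p-.019*R.as_matrix()[:,2]; 
delta(Gd+.019*Ru[:,2],Ru)
Rm=frame(-UP*np.cos(np.radians(23))+np.sin(np.radians(23))*A,N); delta(Gd+.019*Rm[:,2],Rm)
```

```text
[ 0.4737 -0.1733  0.1331] [-0.3038 -0.1253 -2.9322] 0.6062558091865766
shift mm [-19.  -0. -19.] rot [ 0.0046 -1.5683 -0.0023] deg 89.9
shift mm [-13.4  -0.1  -5.5] rot [ 0.0047 -0.7829 -0.0003] deg 44.9
```

Now I'll turn halfway in smaller steps and then check.

send_rows --pt "-3 0 0 0 -0.15 0 1" --pt "-6 0 -1 0 -0.3 0 1" --pt "-8 0 -2 0 -0.45 0 1" --pt "-11 0 -3 0 -0.6 0 1" --pt "-13 0 -5 0.004 -0.783 0 1" --pt "-13 0 -5 0.004 -0.783 0 1"

```text
clock: 3.82
ee_pos: [0.4686, -0.1829, 0.1293]
eef_rot: [2.354, 1.649, -0.485]
ft_force: [0.2, -0.3, -3.0]
finger_gap: 0.605
```

Run:
```python
from h import *
p,R,s=state();print(p,s['ft_force'],s['finger_gap'],np.array(s['qpos']))
Gd=np.array([.4667,-.192,.1507])
delta(Gd+.019*Ru[:,2],Ru)
```

```text
[ 0.4686 -0.1829  0.1293] [ 0.1941 -0.2992 -2.986 ] 0.6053478982633346 [-0.0131  0.5401  0.0262  1.9898  0.5067  0.824  -0.7255]
shift mm [-30.3   1.1  -2.6] rot [ 0.0009 -0.7834  0.0078] deg 44.9
```

send_rows --pt "-17 0 0 0 -0.15 0 1" --pt "-20 1 0 0 -0.3 0 1" --pt "-23 1 0 0 -0.45 0 1" --pt "-27 1 0 0 -0.6 0 1" --pt "-30 1 -3 0 -0.783 0.008 1" --pt "-30 1 -3 0 -0.783 0.008 1" --pt "-30 1 -3 0 -0.783 0.008 1"

```text
clock: 4.7
ee_pos: [0.4594, -0.2112, 0.1449]
eef_rot: [1.801, 1.243, -1.203]
ft_force: [-0.3, -0.5, -2.7]
finger_gap: 0.611
```

Run:
```python
from h import *
p,R,s=state();print(p,s['ft_force'],s['finger_gap'],np.array(s['qpos']))
Gd=np.array([.4667,-.192,.1507])
delta(Gd+.019*Ru[:,2],Ru)
g=np.load('grasp.npy');Rt=R.as_matrix();print("foot",p+Rt@g[:3],"axis",Rt@g[3:])
for n in("side","top"):
    im,_=grab_frame(n);cv2.imwrite(f"pics/{n}2.png",im[:,:,::-1])
    a=im[130:270,150:330];cv2.imwrite(f"pics/{n}2z.png",cv2.resize(a,None,fx=4,fy=4,interpolation=cv2.INTER_CUBIC)[:,:,::-1])
```

```text
[ 0.4594 -0.2112  0.1449] [-0.328  -0.5017 -2.6559] 0.6114277752944814 [-0.4009  0.9039  0.2433  1.8828  0.7792  1.2744 -1.1444]
shift mm [ 2.3  0.1 -2.2] rot [-0.005  -0.0075 -0.0038] deg 0.6
foot [ 0.4661 -0.1957  0.0852] axis [-0.0041 -0.0079  1.    ]
```

View pics/side2z.png

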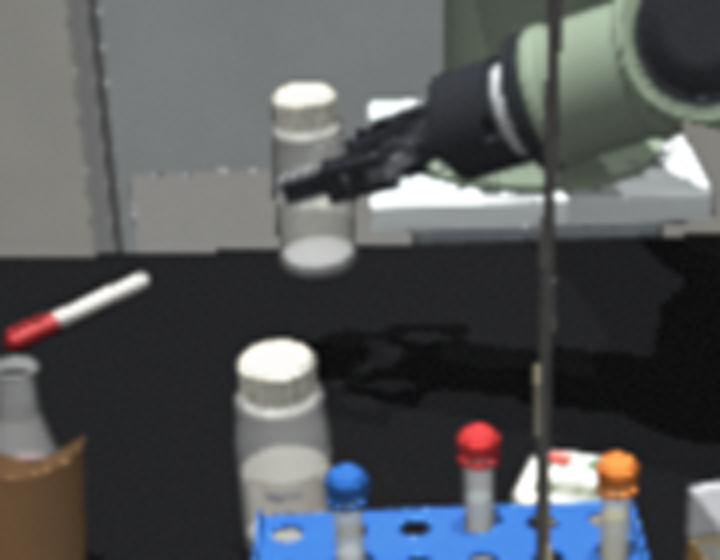

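View pics/top2.png

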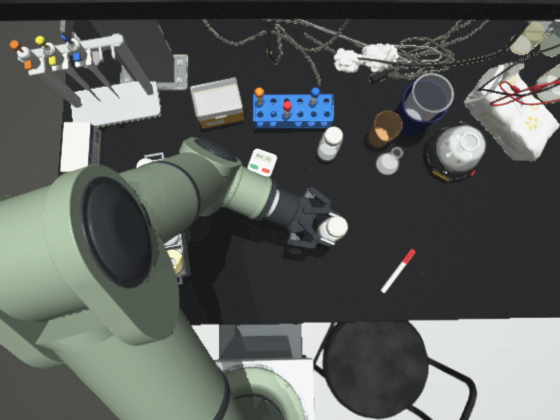

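The bottle is held upright, with its cap at about (305,105) and its foot at about (318,258) in the side crop. The forearm now hangs over the carrier, so I'll check its height above the carrier bottles before lowering.

Run:
```python
from h import *
im,d=grab_frame("top");c=cloud("top",d)
for uv in[(110,240),(110,200),(150,210),(180,190),(200,160),(160,215),(185,215),(190,205),(240,190),(255,195)]: print(uv,c[uv[1],uv[0]])
r=np.zeros((420,560),bool);r[205:245,315:352]=1
q=c[r&(c[...,2]>.205)&(c[...,2]<.24)];print("cap",cv2.minEnclosingCircle(q[:,:2].astype(np.float32)),q.mean(0),len(q))
```

```text
(110, 240) [0.3944 0.0744 0.6971]
(110, 200) [0.4317 0.0811 0.6855]
(150, 210) [0.437  0.0724 0.5988]
(180, 190) [0.4725 0.0534 0.5413]
(200, 160) [0.5497 0.0522 0.4178]
(160, 215) [0.4339 0.066  0.5819]
(185, 215) [0.4418 0.0489 0.5294]
(190, 205) [0.4563 0.0443 0.522 ]
(240, 190) [ 0.5281 -0.0017  0.2876]
(255, 195) [ 0.5204 -0.0303  0.2753]
cap ((0.46491819620132446, -0.2024591565132141), 0.022125812247395515) [ 0.4643 -0.202   0.2131] 331
```

View pics/side2.png

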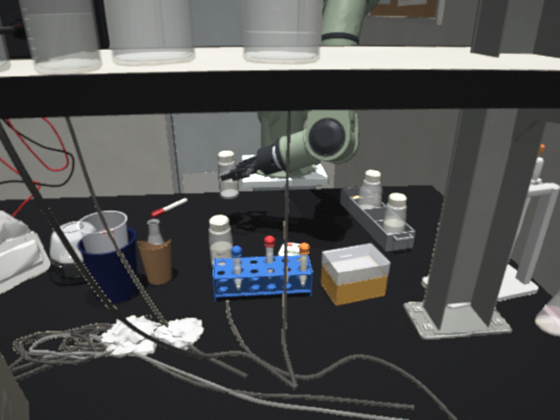

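The arm links are well clear: the lowest parts are at z of at least 0.27 and lie inside the carrier's y range. The cap leans about 0.03 rad to the right, so I'll correct that while lowering.

Run:
```python
from h import *
p,R,s=state();print(p)
R2=(Ro.from_rotvec(np.array([0,-.035,0])).as_matrix()); R2=R.as_matrix()@R2
delta(p+[0,0,-.075],R2)
```

```text
[ 0.4596 -0.2114  0.1458]
shift mm [69.3 -0.3 28.6] rot [-0.    -0.035 -0.   ] deg 2.0
```

send_rows --pt "17 0 7 0 -0.01 0 1" --pt "34 0 14 0 -0.02 0 1" --pt "52 0 21 0 -0.035 0 1" --pt "69 0 28 0 -0.035 0 1" --pt "69 0 28 0 -0.035 0 1" --pt "69 0 28 0 -0.035 0 1"

```text
clock: 5.6
ee_pos: [0.46, -0.2108, 0.0711]
eef_rot: [1.77, 1.221, -1.231]
ft_force: [0.4, -0.2, -2.1]
finger_gap: 0.61
```

Run:
```python
from h import *
p,R,s=state();print(p,s['ft_force'])
g=np.load('grasp.npy');Rt=R.as_matrix();print("foot",p+Rt@g[:3],"axis",Rt@g[3:])
im,d=grab_frame("top");c=cloud("top",d)
r=np.zeros((420,560),bool);r[195:250,305:355]=1
k=r&(c[...,2]>.125)&(c[...,2]<.17)&(im.min(2)>120);q=c[k];print("cap",cv2.minEnclosingCircle(q[:,:2].astype(np.float32)),q.mean(0),np.median(q[:,2]),len(q))
im,_=grab_frame("side");a=im[130:270,150:330];cv2.imwrite("pics/side3.png",cv2.resize(a,None,fx=4,fy=4,interpolation=cv2.INTER_CUBIC)[:,:,::-1])
# expected image direction of vertical at bottle
```

```text
[ 0.46   -0.2108  0.0711] [ 0.3967 -0.2061 -2.132 ]
foot [ 0.4659 -0.1974  0.0109] axis [0.0084 0.0278 0.9996]
cap ((0.46607309579849243, -0.20001272857189178), 0.022167038172483444) [ 0.4654 -0.1991  0.1378] 0.13801310672964534 278
```

View pics/side3.png

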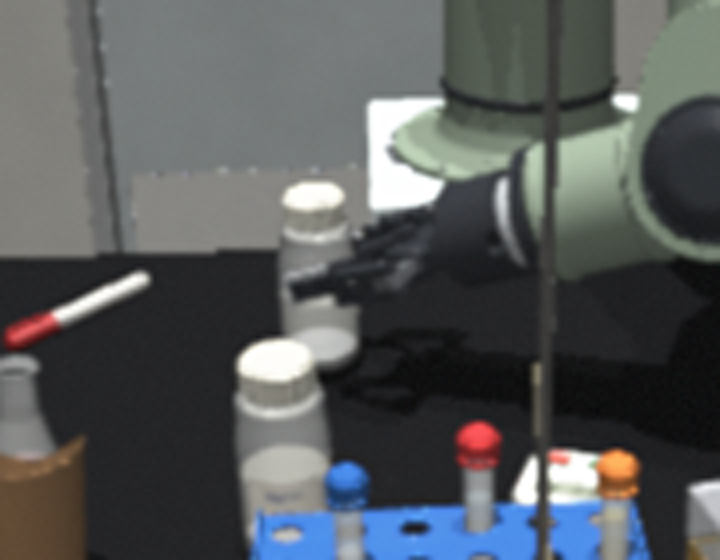

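send_rows --pt "4 0 1.5 0 0 0 1" --pt "7 0 2.5 0 0 0 1" --pt "8.5 0 3.3 0 0 0 1" --pt "8.5 0 3.3 0 0 0 1"

```text
clock: 6.2
ee_pos: [0.4596, -0.2111, 0.0627]
eef_rot: [1.767, 1.219, -1.234]
ft_force: [-1.1, 5.1, 17.1]
finger_gap: 0.607
```

send_rows --pt "-0.5 0 -0.2 0 0 0 1" --pt "-0.5 0 -0.2 0 0 0 0" --pt "-0.5 0 -0.2 0 0 0 -0.3" --pt "-0.5 0 -0.2 0 0 0 -0.6" --pt "-0.5 0 -0.2 0 0 0 -1" --pt "-0.5 0 -0.2 0 0 0 -1" --pt "-0.5 0 -0.2 0 0 0 -1" --pt "-0.5 0 -0.2 0 0 0 -1"

```text
clock: 7.2
ee_pos: [0.4598, -0.2106, 0.0618]
eef_rot: [1.769, 1.221, -1.232]
ft_force: [0.1, -0.1, -0.4]
finger_gap: 0.998
```

Run:
```python
from h import *
p,R,s=state();print(p,s['ft_force'],s['finger_gap'],R.as_matrix())
im,d=grab_frame("top");c=cloud("top",d)
r=np.zeros((420,560),bool);r[195:250,305:355]=1
k=r&(c[...,2]>.115)&(c[...,2]<.17)&(im.min(2)>120);q=c[k];print("cap",cv2.minEnclosingCircle(q[:,:2].astype(np.float32)),q.mean(0),np.median(q[:,2]),len(q))
im2,_=grab_frame("side");a=np.hstack([im2[150:250,180:280],im[170:270,270:370]]);cv2.imwrite("pics/s4.png",cv2.resize(a,None,fx=4,fy=4,interpolation=cv2.INTER_CUBIC)[:,:,::-1])
```

```text
[ 0.4598 -0.2106  0.0618] [ 0.1083 -0.1341 -0.3824] 0.9983945220434712 [[ 0.1236  0.9356 -0.3307]
 [ 0.3227 -0.3531 -0.8782]
 [-0.9384  0.0019 -0.3456]]
cap ((0.4634217619895935, -0.19653627276420593), 0.02205154299736023) [ 0.4627 -0.1956  0.1287] 0.12891309622397307 278
```

View pics/s4.png

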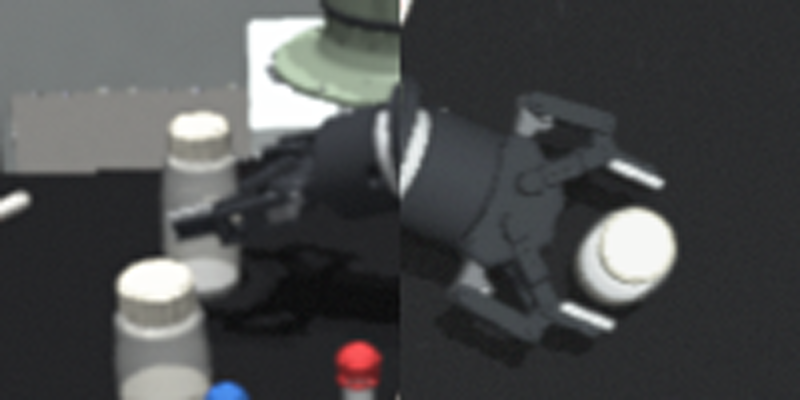

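The bottle stands free and upright, with its cap at about (640,245) in the right half of the picture, between the open jaws. Its measured cap top is at z = 0.129. I'll back straight out.

send_rows --pt "0 0 -20 0 0 0 -1" --pt "0 0 -50 0 0 0 -1" --pt "0 0 -90 0 0 0 -1" --pt "0 0 -130 0 0 0 -1" --pt "0 0 -160 0 0 0 -1" --pt "0 0 -160 0 0 0 -1"

```text
clock: 8.05
ee_pos: [0.5139, -0.0669, 0.1175]
eef_rot: [1.769, 1.225, -1.227]
ft_force: [-0.5, -0.8, -0.0]
finger_gap: 1.001
```

Run:
```python
from h import *
p,R,s=state();print(p,s['ft_force'],np.array(s['qpos']))
im,d=grab_frame("top");c=cloud("top",d)
r=np.zeros((420,560),bool);r[195:250,305:355]=1
k=r&(c[...,2]>.115)&(c[...,2]<.17)&(im.min(2)>120);q=c[k];ce=cv2.minEnclosingCircle(q[:,:2].astype(np.float32));print("cap",ce,q.mean(0))
# carrier fresh: known yaw
y=np.radians(9.83);C=np.array([np.cos(y),np.sin(y),0]);D=np.array([-C[1],C[0],0])
# candidate: vertical tool, jaws y = +-D
for sg in(1,-1):
    delta([ce[0][0],ce[0][1],.30],frame(-UP,sg*D))
delta([ce[0][0],ce[0][1],.30],frame(-UP,[0.9356,-.3531,0]))
```

```text
[ 0.5139 -0.0669  0.1175] [-0.5379 -0.8282 -0.0441] [-0.5395  1.032   0.1696  1.6194  0.6323  1.5083 -1.1379]
cap ((0.46343427896499634, -0.19638808071613312), 0.02207428216934204) [ 0.4627 -0.1955  0.1289]
shift mm [-218.9   -1.2   65.2] rot [-1.2493  0.7178 -1.7963] deg 131.9
shift mm [-218.9   -1.2   65.2] rot [0.6311 1.0985 0.9028] deg 89.1
shift mm [-218.9   -1.2   65.2] rot [0.0028 1.2166 0.0002] deg 69.7
```

send_rows --pt "-58 0 -21 0 0 0 -1" --pt "-116 0 -42 0.06 0.11 0.09 -1" --pt "-174 0 -64 0.16 0.28 0.23 -1" --pt "-190 0 -10 0.27 0.46 0.38 -1" --pt "-219 -1 65 0.631 1.0985 0.903 -1" --pt "-219 -1 65 0.631 1.0985 0.903 -1" --pt "-219 -1 65 0.631 1.0985 0.903 -1" --pt "-219 -1 65 0.631 1.0985 0.903 -1"

```text
clock: 9.1
ee_pos: [0.4628, -0.1981, 0.3005]
eef_rot: [2.963, 0.486, -0.274]
ft_force: [0.2, -0.2, -1.1]
finger_gap: 0.999
```

```bash
cat >> h.py <<'E'
_y=np.radians(9.83);C=np.array([np.cos(_y),np.sin(_y),0]);D=np.array([-C[1],C[0],0])
Rv=frame(-UP,-D)
E
python3 - <<'E'
from h import *
p,R,s=state();print(p,s['ft_force'],np.array(s['qpos']))
delta([.4634,-.1964,.30],Rv)
E
```

```text
[ 0.4628 -0.1981  0.3005] [ 0.1526 -0.1813 -1.1271] [-0.0562  0.3238  0.2932  1.7731  0.1012  1.1803 -1.0616]
shift mm [ 1.2 -1.4  0.1] rot [0.1104 0.1922 0.1532] deg 15.4
```

send_rows --pt "1 -1 0 0.11 0.192 0.153 -1" --pt "1 -1 0 0.11 0.192 0.153 -1" --pt "1 -1 0 0.11 0.192 0.153 -1" --pt "1 -1 0 0.11 0.192 0.153 -1"

```text
clock: 9.6
ee_pos: [0.4638, -0.1959, 0.2996]
eef_rot: [3.126, 0.28, -0.01]
ft_force: [-0.5, 0.5, -1.0]
finger_gap: 0.998
```

Run:
```python
from h import *
p,R,s=state();print(p,s['ft_force'],np.array(s['qpos']))
delta([.4634,-.1964,.106],Rv)
```

```text
[ 0.4638 -0.1959  0.2996] [-0.4988  0.4837 -0.9696] [ 0.0413  0.2621  0.294   1.8362 -0.0796  1.0597 -1.0271]
shift mm [  0.8  -0.1 193.6] rot [0.003  0.0066 0.0071] deg 0.6
```

send_rows --pt "0 0 50 0.003 0.006 0.007 -1" --pt "0 0 100 0.003 0.006 0.007 -1" --pt "0 0 145 0.003 0.006 0.007 -1" --pt "0 0 175 0.003 0.006 0.007 -1" --pt "0 0 190 0.003 0.006 0.007 -1" --pt "0 0 194 0.003 0.006 0.007 -1" --pt "0 0 194 0.003 0.006 0.007 -1"

```text
clock: 10.48
ee_pos: [0.4634, -0.1969, 0.1064]
eef_rot: [-3.13, -0.267, -0.003]
ft_force: [0.1, 0.1, 0.9]
finger_gap: 1.001
```

Run:
```python
from h import *
p,R,s=state();print(p,s['ft_force'])
delta([.4634,-.1964,.106],Rv)
im2,_=grab_frame("side");im,d=grab_frame("top");a=np.hstack([im2[130:230,180:280],im[170:270,270:370]]);cv2.imwrite("pics/s5.png",cv2.resize(a,None,fx=4,fy=4,interpolation=cv2.INTER_CUBIC)[:,:,::-1])
```

```text
[ 0.4634 -0.1969  0.1064] [0.1272 0.128  0.902 ]
shift mm [ 0.1 -0.5  0.4] rot [-0.     -0.0017 -0.0012] deg 0.1
```

View pics/s5.png

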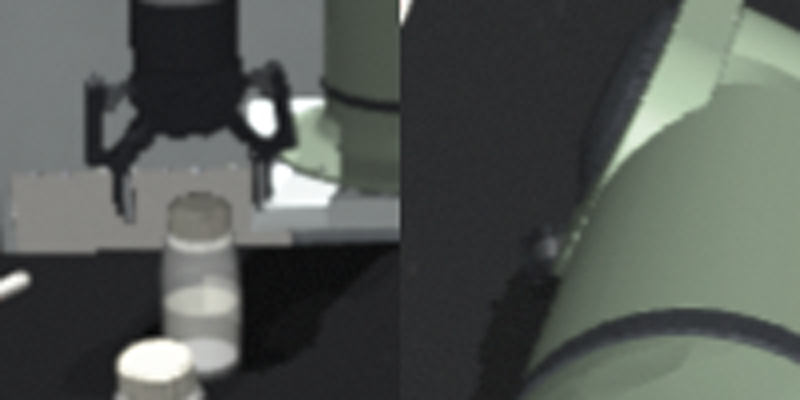

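The fingertips at (125,215) and (262,205) straddle the cap at (200,215) in the side view. I'll close on it.

send_rows --pt "0 0 0 0 0 0 0" --pt "0 0 0 0 0 0 0.3" --pt "0 0 0 0 0 0 0.6" --pt "0 0 0 0 0 0 1" --pt "0 0 0 0 0 0 1" --pt "0 0 0 0 0 0 1" --force 50

```text
clock: 11.32
ee_pos: [0.4634, -0.1969, 0.1065]
eef_rot: [-3.13, -0.267, -0.004]
ft_force: [-0.7, 2.8, 12.8]
finger_gap: 0.486
```

Run:
```python
from h import *
p,R,s=state();print(p,s['ft_force'],s['finger_gap'])
o=np.load('side0.npy')
im2,_=grab_frame("side");a=im2[130:230,180:280];cv2.imwrite("pics/s6.png",cv2.resize(a,None,fx=4,fy=4,interpolation=cv2.INTER_CUBIC)[:,:,::-1])
```

```text
[ 0.4634 -0.1969  0.1065] [-0.6878  2.837  12.7803] 0.48611101669073437
```

View pics/s6.png

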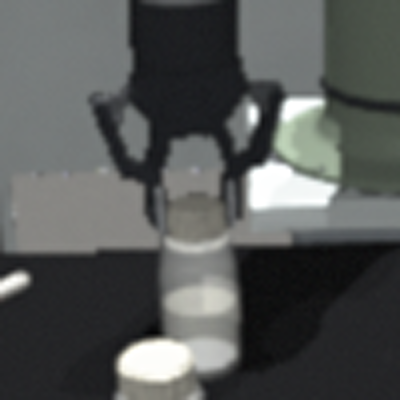

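send_rows --pt "0 0 -30 0 0 0 1" --pt "0 0 -80 0 0 0 1" --pt "0 0 -140 0 0 0 1" --pt "0 0 -200 0 0 0 1" --pt "0 0 -200 0 0 0 1"

```text
clock: 12.0
ee_pos: [0.464, -0.1977, 0.3098]
eef_rot: [3.129, 0.266, 0.012]
ft_force: [0.3, -0.7, -3.4]
finger_gap: 0.485
```

Run:
```python
from h import *
p,R,s=state();print(p,s['ft_force'],s['finger_gap'])
print("floor circle",plane('top',[(125+140/3.5,140+232/3.5)],.006))
B3=np.array([.51246,.21631,0])+.038*C;print("bay3",B3)
delta(np.r_[B3[:2],.306],Rv)
im2,_=grab_frame("side");a=im2[100:240,180:350];cv2.imwrite("pics/s7.png",cv2.resize(a,None,fx=4,fy=4,interpolation=cv2.INTER_CUBIC)[:,:,::-1])
```

```text
[ 0.464  -0.1977  0.3098] [ 0.2751 -0.7194 -3.439 ] 0.4845463912077136
floor circle [[0.5486 0.2217 0.006 ]]
bay3 [0.5499 0.2228 0.    ]
shift mm [ 155.6 -400.     4.1] rot [ 0.0021 -0.0075 -0.0018] deg 0.5
```

View pics/s7.png

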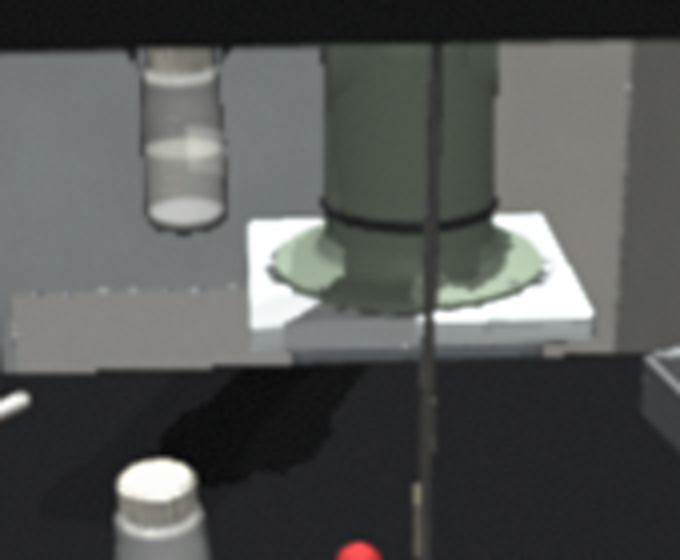

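The bottle hangs straight at about (185,140). The two bay 3 estimates agree to within 2 mm. I'll carry it over.

send_rows --pt "20 -52 3 0 -0.003 0 1" --pt "40 -104 3 0 -0.005 0 1" --pt "60 -156 3 0 -0.007 0 1" --pt "80 -208 3 0 -0.007 0 1" --pt "101 -260 3 0 -0.007 0 1" --pt "121 -312 3 0 -0.007 0 1" --pt "141 -362 3 0 -0.007 0 1" --pt "155 -400 3 0 -0.007 0 1"

```text
clock: 13.05
ee_pos: [0.5472, 0.2256, 0.3011]
eef_rot: [3.129, 0.269, -0.014]
ft_force: [0.8, -0.9, -2.1]
finger_gap: 0.48
```

send_rows --pt "0 0 0 0 0 0 1" --pt "0 0 0 0 0 0 1" --pt "0 0 0 0 0 0 1"

```text
clock: 13.42
ee_pos: [0.5478, 0.2221, 0.3027]
eef_rot: [3.13, 0.264, -0.01]
ft_force: [0.6, -0.0, -1.3]
finger_gap: 0.487
```

Run:
```python
from h import *
p,R,s=state();print(p,s['ft_force'],s['finger_gap'],np.array(s['qpos']))
delta([.5494,.2225,.112],Rv)
im,_=grab_frame("side");cv2.imwrite("pics/s8.png",cv2.resize(im[90:260,270:470],None,fx=4,fy=3.5,interpolation=cv2.INTER_CUBIC)[:,:,::-1])
```

```text
[0.5478 0.2221 0.3027] [ 0.555  -0.0012 -1.2791] 0.4869632977955514 [-0.5642  0.4062  0.1123  1.6042 -0.0506  1.1403 -1.842 ]
shift mm [  2.9  -0.1 190.7] rot [ 0.0002  0.0065 -0.0032] deg 0.4
```

View pics/s8.png

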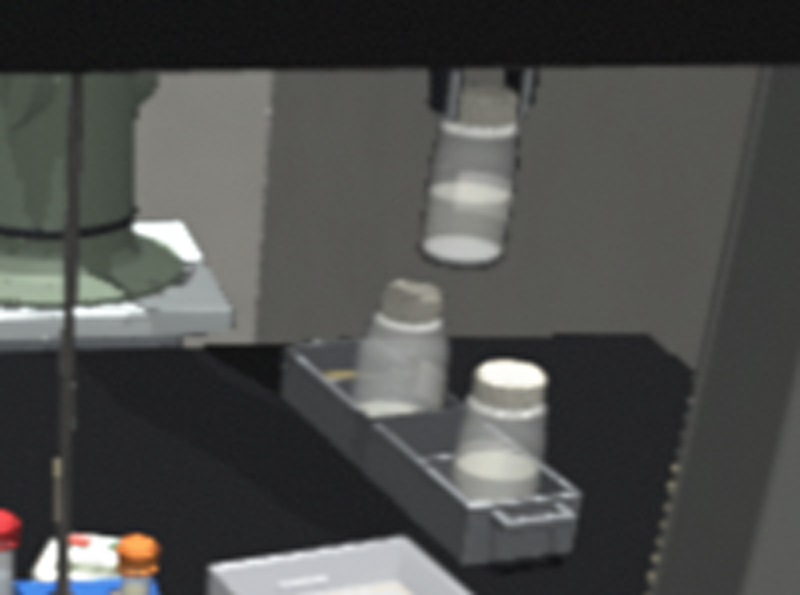

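send_rows --pt "2 0 35 0 0.006 -0.003 1" --pt "2 0 70 0 0.006 -0.003 1" --pt "2 0 100 0 0.006 -0.003 1" --pt "2 0 115 0 0.006 -0.003 1" --pt "2 0 128 0 0.006 -0.003 1" --pt "2 0 128 0 0.006 -0.003 1" --pt "2 0 128 0 0.006 -0.003 1"

```text
clock: 14.35
ee_pos: [0.5496, 0.2238, 0.176]
eef_rot: [-3.129, -0.271, -0.002]
ft_force: [-0.1, -0.9, -2.6]
finger_gap: 0.487
```

Run:
```python
from h import *
p,R,s=state();print(p,s['ft_force'],s['finger_gap'])
delta([.5494,.2225,.113],Rv)
im,_=grab_frame("side");cv2.imwrite("pics/s9.png",cv2.resize(im[110:260,320:440],None,fx=5,fy=4,interpolation=cv2.INTER_CUBIC)[:,:,::-1])
```

```text
[0.5496 0.2238 0.176 ] [-0.066  -0.9129 -2.6214] 0.4871871564040033
shift mm [-0.5  1.3 63. ] rot [-0.0007 -0.0014  0.0012] deg 0.1
```

View pics/s9.png

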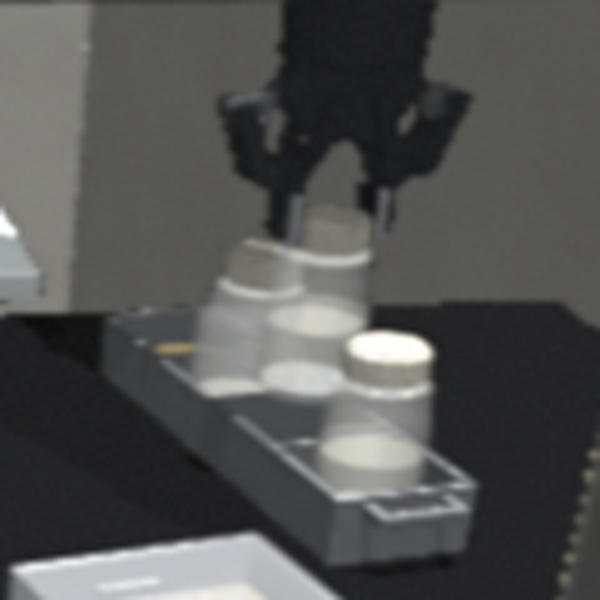

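The bottle is above bay 3, with its foot at about (305,380), between the two carrier bottles and clear of both. I'll go down.

send_rows --pt "0 1 18 0 0 0 1" --pt "0 1 35 0 0 0 1" --pt "0 1 48 0 0 0 1" --pt "0 1 57 0 0 0 1" --pt "0 1 57 0 0 0 1" --pt "0 1 57 0 0 0 1"

```text
clock: 15.15
ee_pos: [0.5495, 0.2227, 0.1185]
eef_rot: [-3.129, -0.271, -0.001]
ft_force: [-0.2, -0.1, -2.6]
finger_gap: 0.486
```

send_rows --pt "0 0 3 0 0 0 1" --pt "0 0 5 0 0 0 1" --pt "0 0 6 0 0 0 1" --pt "0 0 6 0 0 0 1"

```text
clock: 15.65
ee_pos: [0.5496, 0.2228, 0.1126]
eef_rot: [-3.129, -0.271, -0.002]
ft_force: [-1.0, -0.5, 5.1]
finger_gap: 0.488
```

Contact is at z = 0.1126, as expected, with about 8 N. I'll check before opening.

Run:
```python
from h import *
im,_=grab_frame("side");cv2.imwrite("pics/s10.png",cv2.resize(im[130:260,320:440],None,fx=5,fy=4.5,interpolation=cv2.INTER_CUBIC)[:,:,::-1])
```

```text
(no output)
```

View pics/s10.png

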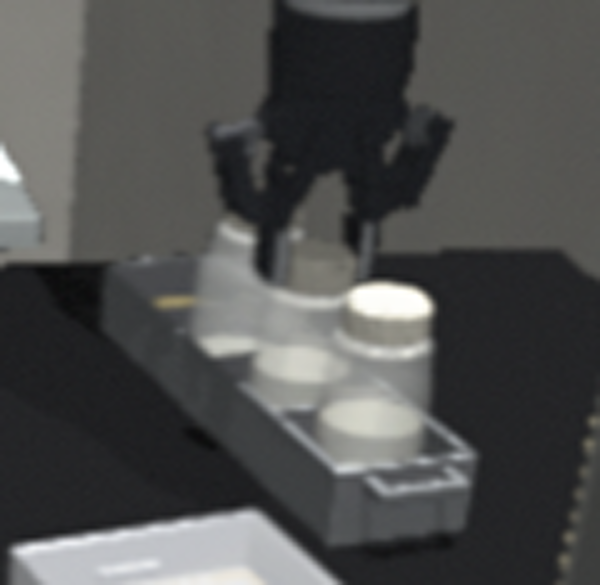

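The bottle sits in bay 3, with its cap at about (320,268), between the undisturbed neighbours. I'll release and go straight up.

send_rows --pt "0 0 0 0 0 0 0.1" --pt "0 0 0 0 0 0 -0.3" --pt "0 0 0 0 0 0 -0.6" --pt "0 0 0 0 0 0 -1" --pt "0 0 0 0 0 0 -1" --pt "0 0 0 0 0 0 -1"

```text
clock: 16.45
ee_pos: [0.5493, 0.2227, 0.1121]
eef_rot: [-3.129, -0.271, -0.0]
ft_force: [-0.4, 0.1, 0.1]
finger_gap: 0.999
```

send_rows --pt "0 0 -20 0 0 0 -1" --pt "0 0 -50 0 0 0 -1" --pt "0 0 -100 0 0 0 -1" --pt "0 0 -150 0 0 0 -1" --pt "0 0 -200 0 0 0 -1" --pt "0 150 -200 0 0 0 -1" --pt "0 250 -200 0 0 0 -1" --pt "0 300 -200 0 0 0 -1"

```text
clock: 17.45
ee_pos: [0.5815, 0.0361, 0.3123]
eef_rot: [-3.129, -0.272, -0.001]
ft_force: [1.0, 0.5, 0.3]
finger_gap: 1.001
```

send_rows --pt "0 60 0 0 0 0 -1" --pt "0 120 0 0 0 0 -1" --pt "0 180 0 0 0 0 -1" --pt "0 180 0 0 0 0 -1" --pt "0 180 0 0 0 0 -1"

```text
clock: 18.08
ee_pos: [0.6124, -0.1391, 0.3118]
eef_rot: [-3.129, -0.271, 0.0]
ft_force: [0.8, 0.1, -0.6]
finger_gap: 0.995
```

Run:
```python
from h import *
p,R,s=state();print(p,s['ft_force'],s['finger_gap'],s['clock'])
im2,_=grab_frame("side");im,d=grab_frame("top");c=cloud("top",d)
cv2.imwrite("pics/sEnd.png",im2[:,:,::-1]);cv2.imwrite("pics/tEnd.png",im[:,:,::-1])
for nm,P,h in(("b4",.62484*C*0+[.6218,.2367,0],.137),("b2",np.array([.4742,.2178,0]),.145),("b3",np.array([.5495,.2225,0]),.135)):
    k=(np.hypot(c[...,0]-P[0],c[...,1]-P[1])<.035)&(abs(c[...,2]-h)<.012); q=c[k]
    if len(q): print(nm,cv2.minEnclosingCircle(q[:,:2].astype(np.float32)),q.mean(0),len(q))
```

```text
[ 0.6124 -0.1391  0.3118] [ 0.7912  0.0747 -0.5653] 0.9952576219620274 18.075
b4 ((0.6216293573379517, 0.23572228848934174), 0.02219986356794834) [0.62   0.2347 0.1346] 280
b2 ((0.47425392270088196, 0.21468226611614227), 0.022191276773810387) [0.4736 0.213  0.1439] 303
b3 ((0.5500432848930359, 0.22337399423122406), 0.02271130681037903) [0.5484 0.2213 0.1342] 290
```

View pics/tEnd.png

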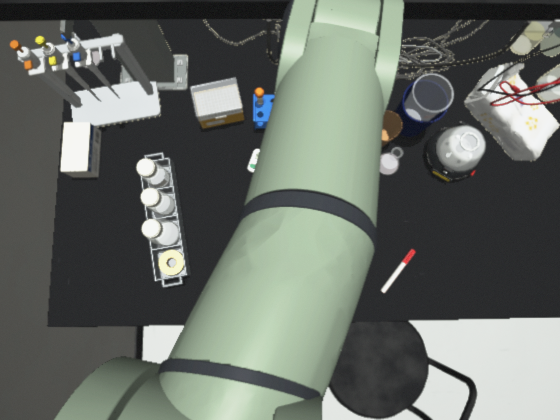

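View pics/sEnd.png

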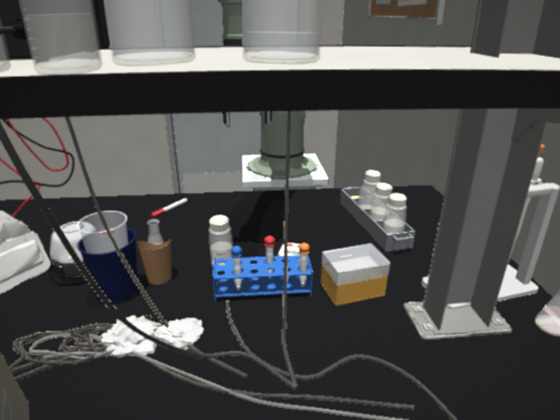

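The top view shows three upright bottles at (147,167), (150,197) and (152,229), with the roll at (172,262). The other bench objects look unchanged. I'll back the arm away from the shelf before handing in.

send_rows --pt "-50 0 0 0 0 0 -1" --pt "-100 0 0 0 0 0 -1" --pt "-150 0 0 0 0 0 -1" --pt "-150 0 0 0 0 0 -1" --pt "-150 0 0 0 0 0 -1" --pt "-150 0 0 0 0 0 -1"

```text
clock: 18.92
ee_pos: [0.4656, -0.1645, 0.3119]
eef_rot: [-3.129, -0.274, -0.0]
ft_force: [0.4, -0.4, 1.4]
finger_gap: 1.0
```

Run:
```python
from h import *
p,R,s=state();print(p,s['ft_force'],np.abs(s['joint_velocities']).max())
im2,_=grab_frame("side");im,d=grab_frame("top");c=cloud("top",d)
P=np.array([.5495,.2225]);q=c[(np.hypot(c[...,0]-P[0],c[...,1]-P[1])<.035)&(abs(c[...,2]-.135)<.012)];print(q.mean(0))
a0=np.load('side0p.npy').astype(int);df=np.abs(a0-im2).max(2)>40
n,l,st,ce=cv2.connectedComponentsWithStats(df.astype(np.uint8)); print([s.tolist() for s in st[1:] if s[4]>15])
print("job",job.job_done())
```

```text
[ 0.4656 -0.1645  0.3119] [ 0.3927 -0.4108  1.4246] 0.005448826078319365
[0.5483 0.2214 0.1342]
[[209, 0, 29, 43, 339], [230, 24, 11, 10, 76], [242, 157, 19, 14, 168], [289, 163, 18, 10, 103], [254, 164, 33, 18, 406], [371, 182, 22, 39, 430], [213, 204, 48, 22, 795]]
the job is handed in; nothing more can be done
job None
```

I stood the fallen bottle upright on the bench and let go of it. I then picked it up by the cap, set it down in bay 3, which was the free bay, and handed the job in at about 19 s.

**Standing it up:** I gripped the body with the tool tilted and turned it 90°. After release, the cap top measured 0.129 m above the bench, the bottle stood upright, and it did not move when I backed away.

**In the bay:** the last check put the cap within about 2 mm of my estimate of the bay centre. The cap top was at 0.134 m, which fits a bottle standing on the 6 mm floor.

**Other things:** comparing the side view before and after showed changes only at the two bottle positions, the arm and what looks like shadow. The bottle in bay 4 re-measured within about 1 mm. The bottle in bay 2 re-measured about 3 mm off in y, either measuring error or a small nudge, and far below the 25 mm limit.

**Robot:** the arm ended clear and at rest with the gripper open. No check failed.

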